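# Load the tumbler with cast feet, meter three balls, set the timer

## Task

Get the tumbler ready for a run: put every aluminium foot lying on the bench into the blue tub, then push the tub fully home under the hopper. Pull the hopper's bottom gate partly open so that exactly three balls drop into the tub and the other two stay in the hopper, and push the gate fully shut again. Last, turn the timer dial clockwise, click by click, until it rests at the stop with the red dot; leave the other things on the bench where they are.

Things in the scene. Friction and masses are not known exactly. Their poses are not given: they have to be found in the camera images.
- feeder: the tumbler: fixed green base 360 (235 of it in front) x 280 x 16 mm. Origin on the bench below the hopper's middle, +x away from the robot (within 0.12 rad). Hopper: five open cells in a row along y, 36 mm pitch, clear long walls, yellow dividers, 184 x 42 mm, from 134 to 185 mm above the bench; the gate is its floor. Posts 176 mm high at x = 110, y = +-128 mm, a motor box between them
- tub (a joint): travel of the blue tub on its rails along the feeder's +x, m: 0 = drawn out towards the robot (loading place), 0.13 = fully home under the hopper, against its stop; starts at 0 to 0.03; friction about 2.5 N, stays where it is left
- tub_floor (a point): centre of the tub's inner floor, 27 mm above the bench; axes like the feeder's. Open-topped blue tub, inside 130 (x) by 240 (y) mm, 63 mm deep, walls 5 mm, rim 90 mm above the bench. Lies 130 mm in front of the hopper's middle at joint 0, right below it at 0.13
- tub_handle (a point): grip point on the tub's red upright tab, 104 mm in front of the tub's centre, 102 mm above the bench; the tab is 12 mm thick (y), 30 mm long (x), its top 17 mm above and its foot 35 mm below this point (a steel arm 30 mm wide starts 29 mm below it)
- gate (a joint): how far the gate is pulled open along the feeder's -y, m: 0 = shut (against its stop), up to 0.18. Each further 0.036 clears one more cell, beginning at the +y end: ball n drops as the opening nears n x 0.036 (about 6 mm before it); stop within 10 mm past that, as beyond 16 mm the next ball sinks into the gap and jams the gate. Friction about 2 N, stays where it is left; starts shut
- gate_handle (a point): grip point on the gate's red upright tab at the hopper's -y end, 181 mm above the bench (141 mm from the hopper's middle with the gate shut; moves with the gate); the tab is 12 mm thick (x), 32 mm long (y), its top 15 mm above and its foot 47 mm below this point
- ball1_center (a point): centre of ball 1, 28 mm across, orange, 25 g; starts in cell 1 of the hopper, counted from the +y end
- ball2_center (a point): centre of ball 2, 28 mm across, white, 25 g; starts in cell 2 of the hopper, counted from the +y end
- ball3_center (a point): centre of ball 3, 28 mm across, orange, 25 g; starts in cell 3 of the hopper, counted from the +y end
- ball4_center (a point): centre of ball 4, 28 mm across, white, 25 g; starts in cell 4 of the hopper, counted from the +y end
- ball5_center (a point): centre of ball 5, 28 mm across, orange, 25 g; starts in cell 5 of the hopper, counted from the +y end
- foot1_center (a point): centre, half-way up (26 mm), of a cast aluminium foot, about 0.15 to 0.23 kg: base plate 80 (x) x 46 (y) x 12 mm with an upright rib 60 mm long (x) and 14 mm thick (y), round-topped, 52 mm high over all; starts flat on the bench, rib up. May be absent (None from the start); two to four are there
- foot2_center (a point): centre, half-way up (26 mm), of a cast aluminium foot, about 0.15 to 0.23 kg: base plate 80 (x) x 46 (y) x 12 mm with an upright rib 60 mm long (x) and 14 mm thick (y), round-topped, 52 mm high over all; starts flat on the bench, rib up. May be absent (None from the start); two to four are there
- foot3_center (a point): centre, half-way up (26 mm), of a cast aluminium foot, about 0.15 to 0.23 kg: base plate 80 (x) x 46 (y) x 12 mm with an upright rib 60 mm long (x) and 14 mm thick (y), round-topped, 52 mm high over all; starts flat on the bench, rib up. May be absent (None from the start); two to four are there
- foot4_center (a point): centre, half-way up (26 mm), of a cast aluminium foot, about 0.15 to 0.23 kg: base plate 80 (x) x 46 (y) x 12 mm with an upright rib 60 mm long (x) and 14 mm thick (y), round-topped, 52 mm high over all; starts flat on the bench, rib up. May be absent (None from the start); two to four are there
- timer: the timer: grey box 120 x 120 x 40 mm fixed to the bench, origin at its underside centre; stop marks round the dial, white dots and one larger red dot. The first stop's dot lies on its -x side; the further ones follow clockwise from above, 30 degrees apart
- dial (a joint): angle of the dial, rad, growing clockwise from above: click stops every 0.524 rad (0, 0.524, 1.047, 1.571, 2.094, 2.618), a spring draws it to the nearest stop (peak about 0.1 N m, jumps over past half-way); 0 = pointer at the timer's -x side; the red dot is at 2.094. Ends of travel at -0.05 and 2.67. Starts at the first or second stop
- dial_grip (a point): point on the dial's axis at the height to grip it, 72 mm above the bench: black bar 60 mm long, 12 mm thick, from 50 to 84 mm above the bench, on a disc of 76 mm diameter, with a white line on its pointer end; x axis of the point along the bar, pointer end at -x
- jar: bystander: glass bottle 90 mm across, 190 mm tall, origin under its centre
- lid_disc: bystander: purple lid, 84 mm across, 22 mm high
- offcut1: bystander: pale wood offcut 160 x 70 x 35 mm
- brush: bystander: paint brush lying near the robot
Mind the look-alikes: they are no part of the job. Leave any black look-alike of the part that bears foot2_center alone.

How it is judged:
On the way, in this order (a step that is already met when the one before it is completed fails the run):
1. every foot present lies in the blue tub, let go (x of foot1_center in the frame of tub_floor between -0.068 and 0.068 m and y of foot1_center in the frame of tub_floor between -0.123 and 0.123 m and z of foot1_center in the frame of tub_floor between 0 and 0.05 m and x of foot2_center in the frame of tub_floor between -0.068 and 0.068 m and y of foot2_center in the frame of tub_floor between -0.123 and 0.123 m and z of foot2_center in the frame of tub_floor between 0 and 0.05 m and x of foot3_center in the frame of tub_floor between -0.068 and 0.068 m and y of foot3_center in the frame of tub_floor between -0.123 and 0.123 m and z of foot3_center in the frame of tub_floor between 0 and 0.05 m and x of foot4_center in the frame of tub_floor between -0.068 and 0.068 m and y of foot4_center in the frame of tub_floor between -0.123 and 0.123 m and z of foot4_center in the frame of tub_floor between 0 and 0.05 m and contact force between the fingers and foot1 below 0.05 N and contact force between the fingers and foot2 below 0.05 N and contact force between the fingers and foot3 below 0.05 N and contact force between the fingers and foot4 below 0.05 N), for 0.2 s.
2. the tub is fully home under the hopper (value of joint tub above 0.122 m), for 0.2 s.
3. the gate is partly open and exactly three balls have dropped into the tub (x of ball1_center in the frame of tub_floor between -0.068 and 0.068 m and y of ball1_center in the frame of tub_floor between -0.123 and 0.123 m and z of ball1_center in the frame of tub_floor between 0 and 0.075 m and x of ball2_center in the frame of tub_floor between -0.068 and 0.068 m and y of ball2_center in the frame of tub_floor between -0.123 and 0.123 m and z of ball2_center in the frame of tub_floor between 0 and 0.075 m and x of ball3_center in the frame of tub_floor between -0.068 and 0.068 m and y of ball3_center in the frame of tub_floor between -0.123 and 0.123 m and z of ball3_center in the frame of tub_floor between 0 and 0.075 m and height (world z) of each of ball4_center, ball5_center above 0.138 m and value of joint gate above 0.08 m), for 0.2 s.
4. the gate is fully shut again (value of joint gate below 0.006 m), for 0.2 s.
5. the dial is at the red dot (value of joint dial between 1.914 and 2.274 rad), for 0.2 s.
At the end, for the whole second after the job is handed in: Every foot present and balls 1, 2 and 3 lie at rest inside the tub; balls 4 and 5 are still in the hopper; the tub is home under the hopper (within 8 mm), the gate shut (within 6 mm), and the dial is at rest on the red-dot stop (within 0.18 rad) (all of step 5 and x of foot1_center in the frame of tub_floor between -0.068 and 0.068 m and y of foot1_center in the frame of tub_floor between -0.123 and 0.123 m and z of foot1_center in the frame of tub_floor between 0 and 0.05 m and x of foot2_center in the frame of tub_floor between -0.068 and 0.068 m and y of foot2_center in the frame of tub_floor between -0.123 and 0.123 m and z of foot2_center in the frame of tub_floor between 0 and 0.05 m and x of foot3_center in the frame of tub_floor between -0.068 and 0.068 m and y of foot3_center in the frame of tub_floor between -0.123 and 0.123 m and z of foot3_center in the frame of tub_floor between 0 and 0.05 m and x of foot4_center in the frame of tub_floor between -0.068 and 0.068 m and y of foot4_center in the frame of tub_floor between -0.123 and 0.123 m and z of foot4_center in the frame of tub_floor between 0 and 0.05 m and x of ball1_center in the frame of tub_floor between -0.068 and 0.068 m and y of ball1_center in the frame of tub_floor between -0.123 and 0.123 m and z of ball1_center in the frame of tub_floor between 0 and 0.075 m and x of ball2_center in the frame of tub_floor between -0.068 and 0.068 m and y of ball2_center in the frame of tub_floor between -0.123 and 0.123 m and z of ball2_center in the frame of tub_floor between 0 and 0.075 m and x of ball3_center in the frame of tub_floor between -0.068 and 0.068 m and y of ball3_center in the frame of tub_floor between -0.123 and 0.123 m and z of ball3_center in the frame of tub_floor between 0 and 0.075 m and height (world z) of each of ball4_center, ball5_center above 0.138 m and value of joint tub above 0.122 m and value of joint gate below 0.006 m and linear speed of each of foot1, foot2, foot3, foot4 below 0.03 m/s and velocity of joint dial between -0.05 and 0.05 rad/s); the robot touches nothing.
It fails at once if a fourth ball leaves the hopper (height (world z) of any of ball4_center, ball5_center below 0.12 m).
It fails at once if a bystander (jar, lid disc, pale offcut, brush) is pushed more than 40 mm or the jar is tipped over (distance of any of jar, lid_disc, offcut1, brush from where it was at the start of the episode above 0.04 m or angle between jar's own z axis and vertical above 0.5 rad).
Of foot1, foot2, foot3, foot4 only 2 to 4 are there at a start; the rules pass over those that are not, and their reading is None.
At some moment in a run one of foot1, foot2, foot3, foot4 may be knocked a few centimetres aside while the robot is not near it.
Once in a run the grip may slacken for a moment while it holds something.
It also fails if it takes over 210 s, if anything falls off the work surface, if the arm or the gripper's body presses on something with over 40 N, if the wrist force passes 120 N, or if a joint passes its speed limit or range.

## Robot

A 6-joint arm with a two-finger parallel gripper is mounted at the origin on the work surface. World frame = base frame: x ahead of the robot, y to its left, z up, the work surface at z = 0. Lengths are in m, angles in rad, forces in N, time in s.
With the tool pointing down it reaches from about 0.375 to 0.975 m from the base axis. Payload 3.8 kg.
Tool frame: the origin (TCP) lies at the very end of the fingers, on their centre line; the grasp point (between the pads) lies 19 mm behind it; z points along the fingers, y is the line along which they close (so a half turn about z gives the same grasp; the last joint's range is limited). The gripper opens to 85 mm and grips with 20 to 120 N. Pads are 22 mm wide; open, the fingers measure 114 mm over their backs; the gripper's body (76 mm by 85 mm) begins 54 mm behind the grasp point. The pads swing forward as they close: fully open they stand 13 mm farther back than shut.
Start: joints at [1.107, 0.264, 1.604, -0, 1.274, -0.037], TCP at [0.279, 0.614, 0.231] pointing down, gripper open.
Joint ranges: [-2.63, 2.63], [-0.94, 2.18], [0.31, 2.57], [-1.31, 4.45], [0, 2.66], [-2.55, 2.55]. Speed limits (rad/s): [2.57, 2.57, 3.14, 3.14, 3.14, 3.14].

## Interface

Orientations are given as a rotation vector (axis times angle).
In Python, from workcell import monitor, viewer, job gives the robot as it stands. The module is installed in compiled form; this text tells all that it offers.
- The arm moves only by the tool step_arm, never from a script. Its argument "series" is one flat list of numbers, 4 for each row, row after row: the shift along the tool's x, y, z in m, then the turn about the tool's z in rad. A call has 1 to 8 rows; each row is the pose to reach, as a shift and turn from the pose commanded when the call began, along the tool's axes at that moment; what a row does not reach only later rows make up. A row lasts 1/8 s, in which the tool goes at most 62.5 mm and 10.7 degrees, less where a joint would pass 70% of its speed; a pose out of reach is approached as far as the arm can. A call with a gripper value outside its range is refused whole. "gripper" is the opening, from 0 (shut) to 1 (fully open), set as the call begins (left out, the last holds). The fingers move at their own pace and stop on an object; "newtons" is the grip in N (left out, the last holds). Time passes only in rows, so rows that repeat a pose let the fingers close. It gives the time, the measured TCP pose, the force, the opening and the grip force at its end, in the units of the state.
- monitor.read_state(): the state, without advancing time (a new reading comes with each control period).
- viewer.read_camera(name): name is "scene" or "side" or "wrist"; returns a dict with "image" (384x512x3 uint8, red, green, blue), "intrinsics" (3x3 intrinsics, pixels), "T" (4x4, takes a point from camera to world coordinates); the wrist camera has in their place "hand_eye" (4x4, takes a point from camera to tool coordinates, whose origin is the TCP and whose axes are the flange's). Camera axes: x right, y up, looking along -z (the intrinsics and any distortion apply to the point x, -y, -z); pixel columns grow to the right and rows downward; lengths in m; the calibration is good to about 2 mm. The wrist camera is an equidistant fisheye: a pixel r from the principal point sees the ray r / f radians off the axis. A picture is of the moment at which its call begins: read the wrist's pose just before it. There is no depth.
- job.finish_job(): hands the job in; it is judged then, once.
Trained networks look in a picture, given as the dict that the camera call returned (one of the last four; its "shot" number tells which), for a name from the list of things; names that differ only in an ending like _2 or _b are one class to them, and where a whole thing is asked for, a point or a joint stands for the part that bears it (a point fixed in the world has none). Each returns a list of dicts, best first, with "score" (0 to 1); they miss things now and then, are a little off and sometimes report something else, mostly with a low value. They report only what shows in the picture. A call takes as long as a camera call. They do not tell look-alikes from the thing itself.
- viewer.boxes_of(picture, label): "extent" ([centre column, centre row, width, height] in pixels, round what is visible of it).
- viewer.spot_point(picture, label): "point" ([column, row] in pixels: a listed point, or the origin of a listed thing).
The state is a dict: "time": time; "q": joint angles; "joint_vel": joint speeds; "joint_torque": joint torques, N m; "tool_pos": TCP position; "tcp_rot": TCP orientation; "wrist_force": force on the tool from outside, world axes, zero at the start; "torque": the same for the moment, N m; "width": opening from 0.0 (shut) to 1.0 (fully open); "grip_force": force on a finger pad.
Only numpy, scipy, OpenCV 4.12 (cv2) and the standard library are available. Lean on these libraries where they do the work, as an engineer would, in place of code of your own. Each camera call takes 0.05 s, during which the arm holds its last target. There are 200 camera calls.

## Working session

There is one attempt and no reset: what is moved stays moved. The work goes in short steps, Python scripts to look and compute and a tool call to move; the robot and the scene stay as the last step left them, time stands still between calls to the robot, and variables do not carry over. Pictures are saved under pics/ and viewed, at most 16 in all, crops included, and the job is handed in when it is done.

Besides the shell and the picture viewer there is one more tool, called after ">>>" as name(argument=value, ...), one argument or row to a line, values as JSON. step_arm: Moves the arm, as the interface text tells. Its arguments: {"type":"object","properties":{"series":{"type":"array"},"gripper":{"type":"number"},"newtons":{"type":"number"}},"required":["series"]}

```bash
mkdir -p pics
cat > h.py <<'E'
import numpy as np, cv2
from workcell import monitor, viewer, job
from scipy.spatial.transform import Rotation as R
def pose():
    s=monitor.read_state(); T=np.eye(4); T[:3,:3]=R.from_rotvec(s['tcp_rot']).as_matrix(); T[:3,3]=s['tool_pos']; return s,T
def shot(n):
    s,T=pose(); p=viewer.read_camera(n)
    p['W']=T@p['hand_eye'] if n=='wrist' else p['T']; p['n']=n; return p
def ray(p,uv):
    K=p['intrinsics']; x=(uv[0]-K[0,2])/K[0,0]; y=(uv[1]-K[1,2])/K[1,1]
    if p['n']=='wrist':
        r=np.hypot(x,y); d=np.array([np.sin(r)*x/r,-np.sin(r)*y/r,-np.cos(r)])
    else: d=np.array([x,-y,-1.])
    return p['W'][:3,3],p['W'][:3,:3]@d
def at(p,uv,z):
    o,d=ray(p,uv); return o+d*(z-o[2])/d[2]
def proj(p,X):
    K=p['intrinsics']; c=np.linalg.inv(p['W'])@np.r_[X,1]; v=np.array([c[0],-c[1],-c[2]])
    if p['n']=='wrist':
        h=np.hypot(v[0],v[1]); t=np.arctan2(h,v[2]); a=v[:2]/h*t
    else: a=v[:2]/v[2]
    return a*[K[0,0],K[1,1]]+[K[0,2],K[1,2]]
def save(p,f): cv2.imwrite('pics/'+f,p['image'][:,:,::-1])
def totool(dw):
    s,T=pose(); return T[:3,:3].T@np.array(dw)
np.set_printoptions(precision=4,suppress=True)
E
python3 - <<'E'
from h import *
s,T=pose(); print(s,T)
Z=dict(foot1_center=.026,tub_handle=.102,tub_floor=.027,gate_handle=.181,dial_grip=.072,timer=0,feeder=0,jar=0,lid_disc=0,offcut1=0,brush=0,ball1_center=.15)
for n in ['scene','side','wrist']:
    p=shot(n); save(p,n+'0.png'); print(n,p['W'][:3,3],p['intrinsics'].ravel(),[k for k in p])
    for l,z in Z.items():
        for d in viewer.spot_point(p,l)[:6]:
            print(l,d['point'],round(d['score'],2),at(p,d['point'],z)[:2])
E
```

```text
{'time': 0.0, 'q': array([ 1.1071,  0.2648,  1.6054, -0.    ,  1.2737, -0.0369]), 'joint_vel': array([-0.0008, -0.0005,  0.0007,  0.0009,  0.0009, -0.0002]), 'joint_torque': array([ -0.0006, -51.5102, -36.7314,  -0.0003,   0.013 ,  -0.    ]), 'tool_pos': array([0.2791, 0.6138, 0.2299]), 'tcp_rot': array([-0.6652, -3.0698,  0.0034]), 'wrist_force': array([0.0757, 0.8853, 0.6673]), 'torque': array([-0.0263,  0.0459, -0.0285]), 'grip_force': 0.0, 'width': 0.9974502251209428} [[-0.9103  0.4139 -0.001   0.2791]
 [ 0.4139  0.9103 -0.002   0.6138]
 [ 0.0001 -0.0023 -1.      0.2299]
 [ 0.      0.      0.      1.    ]]
scene [1.1076 0.1341 1.1214] [381.5514   0.     256.214    0.     381.5514 191.357    0.       0.
   1.    ] ['image', 'intrinsics', 'T', 'shot', 'W', 'n']
foot1_center [272.3, 190.2] 0.55 [ 0.4506 -0.0558]
foot1_center [338.0, 257.8] 0.34 [0.6043 0.2144]
tub_handle [349.7, 198.8] 0.93 [0.4365 0.192 ]
tub_floor [343.1, 236.0] 0.76 [0.528  0.2103]
gate_handle [294.8, 236.6] 0.68 [0.6596 0.0785]
dial_grip [179.5, 163.0] 0.57 [ 0.4928 -0.3767]
timer [180.8, 178.2] 0.71 [ 0.5077 -0
[... 925 characters left out ...]
sc [298.2, 212.3] 0.57 [ 0.6981 -0.0459]
offcut1 [344.8, 316.9] 0.89 [ 0.6477 -0.4274]
brush [212.7, 266.2] 0.74 [ 0.3782 -0.1511]
brush [193.9, 159.6] 0.58 [0.4554 0.338 ]
ball1_center [193.0, 158.9] 0.61 [0.4183 0.1546]
ball1_center [333.1, 244.5] 0.18 [ 0.6575 -0.3067]
wrist [0.2045 0.6483 0.3742] [297.3186   0.     256.8607   0.     297.3186 192.1923   0.       0.
   1.    ] ['image', 'intrinsics', 'hand_eye', 'shot', 'W', 'n']
foot1_center [27.5, 348.1] 0.97 [ 0.4437 -0.0644]
tub_floor [126.8, 364.6] 0.93 [0.5331 0.2164]
jar [0.0, 323.1] 0.42 [ 0.37   -0.1514]
jar [11.1, 357.2] 0.33 [ 0.4847 -0.2603]
lid_disc [26.6, 348.5] 0.48 [ 0.4623 -0.1241]
brush [3.5, 324.0] 0.45 [ 0.3754 -0.1362]
```

View pics/scene0.png

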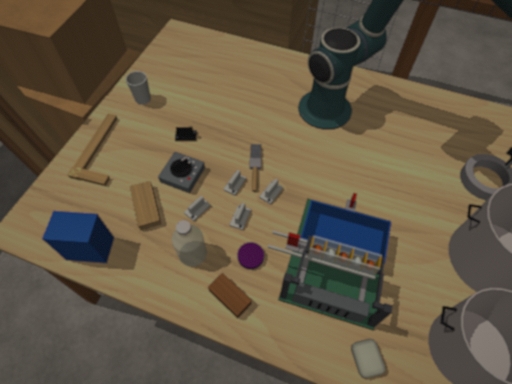

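View pics/side0.png

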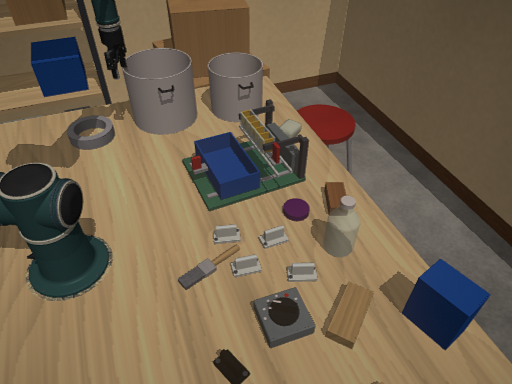

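The four silver feet are in scene at (234,182), (271,191), (240,216) and (197,208); in side at (227,234), (273,237), (245,265) and (302,271). Things that could be mistaken for a target are:
- the black block at scene (186,133) and side (231,366)
- the blue boxes at scene (80,237), which are not the tub
- the small dark timer knob

The tub is at scene (345,232). I'll move the wrist camera over the feet to measure and check them.

>>> step_arm(
  series=[-0.04, -0.042, -0.01, 0, -0.08, -0.084, -0.02, 0, -0.12, -0.126, -0.03, 0, -0.16, -0.168, -0.04, 0, -0.2, -0.21, -0.04, 0, -0.24, -0.252, -0.04, 0, -0.28, -0.294, -0.04, 0, -0.32, -0.336, -0.04, 0],
)

```text
time: 2.95
tool_pos: [0.432, 0.1744, 0.2717]
tcp_rot: [0.665, 3.069, 0.001]
wrist_force: [0.8, 0.7, 0.4]
width: 0.992
grip_force: 0.0
```

>>> step_arm(
  series=[-0.04, -0.042, 0, 0, -0.08, -0.084, 0, 0, -0.12, -0.126, 0, 0, -0.16, -0.168, 0, 0, -0.2, -0.21, 0, 0, -0.24, -0.244, 0, 0, -0.24, -0.244, 0, 0],
)

```text
time: 3.82
tool_pos: [0.5499, -0.1486, 0.2709]
tcp_rot: [0.672, 3.069, -0.001]
wrist_force: [-0.3, 0.9, -0.3]
width: 1.002
grip_force: 0.0
```

Run:
```python
from h import *
s,T=pose(); print(s['time'],s['tool_pos'],s['q'])
p=shot('wrist'); save(p,'w1.png'); np.save('w1.npy',p['W'])
for l in ['foot1_center']:
    for d in viewer.boxes_of(p,l)[:8]: print('box',d['extent'],round(d['score'],2),at(p,d['extent'][:2],.026)[:2])
for l,z in dict(foot1_center=.026,gate_handle=.181,tub_floor=.027,tub_handle=.102,dial_grip=.072).items():
    for d in viewer.spot_point(p,l)[:8]: print(l,d['point'],round(d['score'],2),at(p,d['point'],z)[:2])
```

```text
3.825 [ 0.5499 -0.1486  0.2709] [-0.3072  0.0423  1.7844 -0.0007  1.3147 -1.4468]
box [283.4, 62.6, 44.5, 65.6] 0.84 [ 0.45   -0.0655]
foot1_center [285.0, 59.2] 0.65 [ 0.4467 -0.0618]
gate_handle [493.6, 204.4] 0.92 [0.6661 0.0797]
gate_handle [271.0, 281.2] 0.22 [ 0.6336 -0.1723]
tub_floor [466.8, 58.9] 0.6 [0.533  0.2091]
dial_grip [86.8, 200.1] 0.57 [ 0.4927 -0.3806]
```

View pics/w1.png

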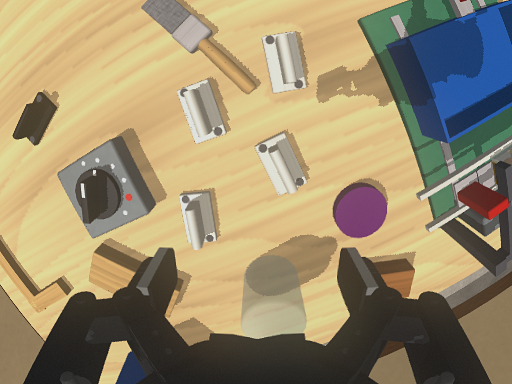

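The wrist view shows four silver feet at about (285,62), (202,110), (281,163) and (199,218). The black look-alike is at (36,118) and I'll leave it alone. The timer is at (105,187) with its red dot at (129,198), and the purple lid is at (360,209). Next I'll fit the foot poses by silhouette.

```bash
cat > fit.py <<'E'
from h import *
from scipy.optimize import minimize
def boxpts(l,w,z0,z1): return np.array([[a*l/2,b*w/2,z] for a in(-1,1) for b in(-1,1) for z in(z0,z1)])
# rounded rib: full length low, shorter top
RIB=np.vstack([boxpts(.060,.014,.012,.044),boxpts(.060,.006,.044,.052)])
FOOT=[boxpts(.080,.046,0,.012),RIB]
def sil(p,parts,x,y,a,S=2):
    m=np.zeros((384*S,512*S),np.uint8); c,s=np.cos(a),np.sin(a)
    for P in parts:
        uv=np.array([proj(p,[x+c*q[0]-s*q[1],y+s*q[0]+c*q[1],q[2]]) for q in P])
        cv2.fillConvexPoly(m,cv2.convexHull((uv*S).astype(np.int32)),1)
    return m>0
def fitfoot(p,uv,mask,yaws=np.arange(0,180,15)):
    M=cv2.resize(mask.astype(np.uint8),None,fx=2,fy=2,interpolation=0)>0
    n,lab=cv2.connectedComponents(M.astype(np.uint8)); ys,xs=np.nonzero(M)
    i=np.argmin((xs-2*uv[0])**2+(ys-2*uv[1])**2); M=lab==lab[ys[i],xs[i]]
    M=cv2.morphologyEx(M.astype(np.uint8),cv2.MORPH_CLOSE,np.ones((9,9)))>0
    cen=np.array([np.nonzero(M)[1].mean(),np.nonzero(M)[0].mean()])/2
    x0=at(p,cen,.02)[:2]
    f=lambda v:1-(lambda m:(m&M).sum()/(m|M).sum())(sil(p,FOOT,*v))
    st=min(([*x0,np.radians(a)] for a in yaws),key=f)
    r=minimize(f,st,method='Nelder-Mead',options=dict(initial_simplex=np.array([st,np.add(st,[.006,0,0]),np.add(st,[0,.006,0]),np.add(st,[0,0,.15])]),maxiter=120))
    return r.x,1-r.fun
def silver(p):
    h=cv2.cvtColor(p['image'],cv2.COLOR_RGB2HSV); return (h[...,1]<45)&(h[...,2]>115)
E
python3 - <<'E'
from fit import *
p=shot('wrist'); m=silver(p); im=p['image'].copy()
for uv in [(285,62),(202,110),(281,163),(199,218)]:
    x,s=fitfoot(p,uv,m); print(uv,x[:2],np.degrees(x[2])%180,round(s,3))
    ed=cv2.resize(sil(p,FOOT,*x).astype(np.uint8),(512,384)); c,_=cv2.findContours(ed,0,1); cv2.drawContours(im,c,-1,(255,0,0),1)
cv2.imwrite('pics/fit1.png',cv2.resize(im[10:270,150:350,::-1],None,fx=2.3,fy=2.3))
E
```

```text
(285, 62) [ 0.4492 -0.0625] 166.53800006157988 0.914
(202, 110) [ 0.4629 -0.1918] 175.41771003219384 0.921
(281, 163) [ 0.5781 -0.1232] 1.6609477895464724 0.907
(199, 218) [ 0.6024 -0.2698] 161.91071579566696 0.91
```

View pics/fit1.png

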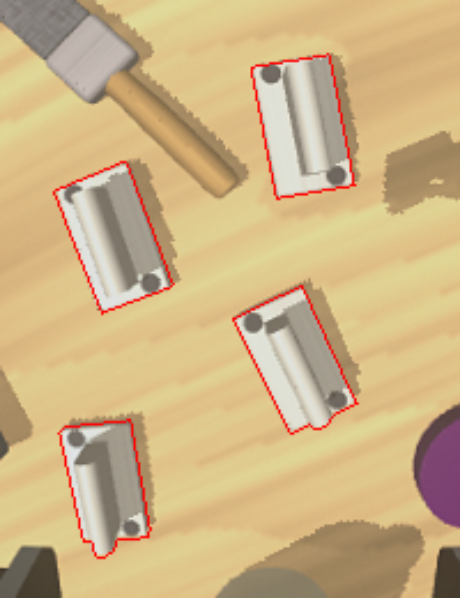

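```bash
cat >> h.py <<'E'
def go(x,y,z,az):
    s,T=pose(); d=T[:3,:3].T@(np.array([x,y,z])-T[:3,3]); a=np.degrees(np.arctan2(T[1,0],T[0,0]))
    t=-np.radians((az-a+180)%360-180); print('shift',d,'turn',round(t,3),'az',round(a,2),'rows',np.linalg.norm(d)/.0625,abs(t)/.187); return d,t
E
python3 - <<'E'
from h import *
go(.4492,-.0625,.10,166.5)
E
```

```text
shift [0.1246 0.0333 0.1715] turn -0.19 az 155.64 rows 3.4335551722892546 1.0139423942802543
```

>>> step_arm(
  series=[0.035, 0.01, 0.03, -0.06, 0.07, 0.02, 0.075, -0.12, 0.105, 0.03, 0.12, -0.19, 0.1246, 0.0333, 0.165, -0.19, 0.1246, 0.0333, 0.1715, -0.19, 0.1246, 0.0333, 0.1715, -0.19],
  gripper=0.6,
  newtons=60,
)

```text
time: 4.97
tool_pos: [0.4509, -0.0636, 0.101]
tcp_rot: [0.37, 3.118, -0.0]
wrist_force: [0.3, -0.3, -0.1]
width: 0.6
grip_force: 0.0
```

Run:
```python
from fit import *
p=shot('wrist'); m=silver(p); save(p,'w2.png')
x,s=fitfoot(p,proj(p,[.4492,-.0625,.026]),m); print(x[:2],np.degrees(x[2])%180,s)
go(.4492,-.0625,.02,166.5)
```

```text
[ 0.4495 -0.0625] 167.16789608886495 0.9068760650301663
shift [0.0035 0.0008 0.082 ] turn -0.001 az 166.45 rows 1.3128305883820963 0.005037281027426578
```

View pics/w2.png

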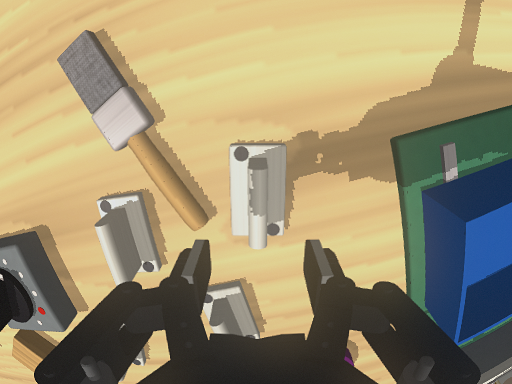

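The close crop confirms a silver foot at (257,190), centred between the fingers, with a refit within 1 mm. Descending to grasp.

>>> step_arm(
  series=[0.003, 0.001, 0.04, 0, 0.003, 0.001, 0.07, 0, 0.003, 0.001, 0.081, 0, 0.003, 0.001, 0.081, 0],
)

```text
time: 5.52
tool_pos: [0.4482, -0.0623, 0.0197]
tcp_rot: [0.372, 3.118, -0.0]
wrist_force: [-0.4, 0.1, 0.4]
width: 0.602
grip_force: 0.0
```

>>> step_arm(
  series=[0, 0, 0, 0, 0, 0, 0, 0, 0, 0, 0, 0, 0, 0, 0, 0, 0, 0, -0.05, 0, 0, 0, -0.1, 0, 0, 0, -0.15, 0],
  gripper=0,
)

```text
time: 6.4
tool_pos: [0.446, -0.0616, 0.1699]
tcp_rot: [-0.371, -3.119, -0.0]
wrist_force: [1.3, -0.2, -2.0]
width: 0.151
grip_force: 58.8
```

Run:
```python
from h import *
for n in ['scene','side','wrist']:
    p=shot(n)
    if n=='wrist': save(p,'w3.png')
    for l,z in dict(tub_floor=.027,tub_handle=.102,gate_handle=.181,feeder=0).items():
        for d in viewer.spot_point(p,l)[:1]: print(n,l,d['point'],round(d['score'],2),at(p,d['point'],z)[:2])
go(.53,.15,.2,185)
```

```text
scene tub_floor [340.4, 236.8] 0.6 [0.5338 0.2031]
scene tub_handle [352.5, 198.9] 0.55 [0.4336 0.2002]
scene gate_handle [291.7, 237.7] 0.77 [0.6658 0.0718]
scene feeder [330.2, 275.0] 0.88 [0.6553 0.2087]
side tub_floor [223.5, 172.6] 0.93 [0.5258 0.1977]
side tub_handle [194.1, 161.2] 0.86 [0.4298 0.2019]
side gate_handle [273.7, 149.6] 0.75 [0.6552 0.0714]
side feeder [255.9, 167.1] 0.87 [0.6537 0.2156]
wrist tub_floor [478.4, 200.5] 0.95 [0.5339 0.204 ]
wrist tub_handle [482.2, 200.7] 0.46 [0.4909 0.1439]
wrist feeder [468.0, 265.9] 0.65 [0.6574 0.2189]
shift [-0.0314  0.2254 -0.0317] turn -0.324 az 166.44 rows 3.675984353848307 1.7326477914169653
```

>>> step_arm(
  series=[-0.01, 0.05, -0.02, -0.1, -0.01, 0.1, -0.04, -0.2, -0.01, 0.15, -0.05, -0.28, -0.01, 0.2, -0.05, -0.28, -0.01, 0.225, -0.05, -0.28, -0.01, 0.225, -0.05, -0.28],
)

```text
time: 7.9
tool_pos: [0.5095, 0.1562, 0.2186]
tcp_rot: [0.072, -3.141, -0.0]
wrist_force: [-0.1, -0.1, -1.6]
width: 0.15
grip_force: 59.3
```

Run:
```python
from h import *
s,T=pose(); print(s['tool_pos'],s['width'],s['grip_force'])
p=shot('wrist'); save(p,'w4.png')
for l,z in dict(tub_floor=.027,tub_handle=.102,gate_handle=.181,feeder=0,ball1_center=.15,dial_grip=.072).items():
    for d in viewer.spot_point(p,l)[:2]: print(l,d['point'],round(d['score'],2),at(p,d['point'],z)[:2])
```

```text
[0.5095 0.1562 0.2186] 0.15026155003564462 59.314234256744385
tub_floor [297.7, 190.7] 0.69 [0.5361 0.2063]
tub_handle [308.6, 110.3] 0.92 [0.4375 0.198 ]
gate_handle [166.5, 359.7] 0.52 [0.6614 0.0766]
feeder [291.4, 263.5] 0.8 [0.6548 0.2127]
```

View pics/w4.png

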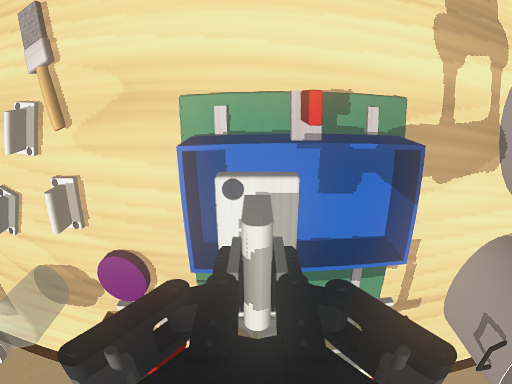

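The foot is held; the tub's near rim corners are at (178,147) and (425,147), far ones (192,271) and (409,262), and the green base's front corners are at (180,97) and (407,98).

Run:
```python
from h import *
p=shot('wrist')
for uv,z in [((178,147),.09),((425,147),.09),((192,271),.09),((409,262),.09),((180,97),.016),((407,98),.016),((313,106),.119)]: print(uv,at(p,uv,z)[:2])
```

```text
(178, 147) [0.4768 0.0776]
(425, 147) [0.4621 0.3254]
(192, 271) [0.6138 0.0861]
(409, 262) [0.5985 0.3382]
(180, 97) [0.4303 0.0605]
(407, 98) [0.4121 0.3367]
(313, 106) [0.4329 0.1961]
```

Run:
```python
from h import *
C=np.array([.537,.206]);u=np.array([-.063,.998])
for s in (.084,.028,-.028,-.084): print(s,C+s*u)
x=C+.084*u; go(x[0],x[1],.049,183.6)
```

```text
0.084 [0.5317 0.2898]
0.028 [0.5352 0.2339]
-0.028 [0.5388 0.1781]
-0.084 [0.5423 0.1222]
shift [-0.0282  0.135   0.1698] turn -0.021 az -177.6 rows 3.500500870729349 0.11208613979473879
```

>>> step_arm(
  series=[-0.015, 0.055, 0.01, -0.02, -0.0282, 0.11, 0.03, -0.02, -0.0282, 0.135, 0.05, -0.02, -0.0282, 0.135, 0.09, -0.02, -0.0282, 0.135, 0.13, -0.02, -0.0282, 0.135, 0.155, -0.02, -0.0282, 0.135, 0.169, -0.02, -0.0282, 0.135, 0.169, -0.02],
)

```text
time: 9.3
tool_pos: [0.532, 0.2905, 0.0497]
tcp_rot: [-0.098, 3.14, -0.0]
wrist_force: [0.4, -0.4, -1.1]
width: 0.156
grip_force: 59.6
```

>>> step_arm(
  series=[0, 0, 0, 0, 0, 0, 0, 0, 0, 0, 0, 0, 0, 0, -0.04, 0, 0, 0, -0.09, 0, 0, 0, -0.14, 0, 0, 0, -0.17, 0],
  gripper=0.28,
)

```text
time: 10.18
tool_pos: [0.5328, 0.2913, 0.2237]
tcp_rot: [-0.099, 3.136, 0.003]
wrist_force: [1.0, -1.4, 0.0]
width: 0.279
grip_force: 0.0
```

Run:
```python
from fit import *
p=shot('wrist'); save(p,'w5.png'); m=silver(p)
for d in viewer.spot_point(p,'foot1_center')[:4]: print(d['point'],d['score'],at(p,d['point'],.053)[:2])
for X in [(.4629,-.1918),(.5781,-.1232),(.6024,-.2698)]: print(proj(p,[*X,.026]))
go(.5781,-.1232,.12,181.7)
```

```text
[255.0, 169.6] 0.92 [0.5315 0.2896]
[159.5, 77.8] 0.15 [0.4353 0.1816]
[-31.644  115.6885]
[ -0.9154 183.573 ]
[-42.1225 192.3259]
shift [-0.0164 -0.4176  0.1042] turn 0.034 az -176.37 rows 6.8921221721427 0.1797100701508328
```

View pics/w5.png

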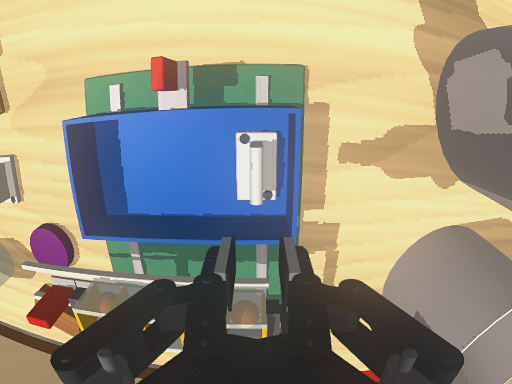

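Foot 1 sits in the tub at (257,168), in the intended slot. Next is the foot at (0.578,-0.123).

>>> step_arm(
  series=[-0.003, -0.06, 0, 0.034, -0.005, -0.12, 0, 0.034, -0.008, -0.18, 0, 0.034, -0.01, -0.24, 0, 0.034, -0.013, -0.3, 0.01, 0.034, -0.016, -0.36, 0.04, 0.034, -0.0164, -0.41, 0.075, 0.034, -0.0164, -0.4176, 0.1042, 0.034],
  gripper=0.6,
)

```text
time: 11.28
tool_pos: [0.5733, -0.1281, 0.1132]
tcp_rot: [0.04, -3.14, 0.0]
wrist_force: [0.3, 0.2, -0.6]
width: 0.6
grip_force: 0.0
```

Run:
```python
from fit import *
p=shot('wrist'); m=silver(p)
for X in [(.5781,-.1232),(.4629,-.1918)]:
    x,s=fitfoot(p,proj(p,[*X,.026]),m); print(x[:2],np.degrees(x[2])%180,s)
go(.5781,-.1232,.0197,181.7)
```

```text
[ 0.5782 -0.1231] 1.1769558650432916 0.8768850687117196
[ 0.4624 -0.1924] 173.38122787027703 0.7548154473859
shift [-0.0089  0.0036  0.0886] turn -0.004 az -178.51 rows 1.4250920496015076 0.019608254673725817
```

>>> step_arm(
  series=[-0.0089, 0.0036, 0.04, -0.004, -0.0089, 0.0036, 0.07, -0.004, -0.0089, 0.0036, 0.087, -0.004, -0.0089, 0.0036, 0.087, -0.004, -0.0089, 0.0036, 0.087, -0.004],
)

```text
time: 11.95
tool_pos: [0.5841, -0.1212, 0.0298]
tcp_rot: [-0.053, 3.139, -0.001]
wrist_force: [-0.1, 0.8, 0.1]
width: 0.596
grip_force: 0.0
```

>>> step_arm(
  series=[0.006, -0.002, 0.01, 0, 0.006, -0.002, 0.01, 0],
)

```text
time: 12.2
tool_pos: [0.5761, -0.1234, 0.0182]
tcp_rot: [0.052, -3.14, -0.0]
wrist_force: [-0.2, 0.8, -0.3]
width: 0.601
grip_force: 0.0
```

>>> step_arm(
  series=[0, 0, 0, 0, 0, 0, 0, 0, 0, 0, 0, 0, 0, 0, 0, 0, 0, 0, -0.05, 0, 0, 0, -0.11, 0, 0, 0, -0.17, 0, 0, 0, -0.18, 0],
  gripper=0,
)

```text
time: 13.2
tool_pos: [0.5805, -0.1242, 0.2045]
tcp_rot: [-0.052, 3.132, -0.004]
wrist_force: [0.5, -0.5, -2.0]
width: 0.154
grip_force: 59.6
```

Run:
```python
from h import *
p=shot('wrist');p=shot('wrist');p=shot('wrist')
s,T=pose();print(s['tool_pos'],s['width'],s['grip_force']); go(.5352,.2339,.049,183.6)
```

```text
[ 0.5766 -0.1232  0.1978] 0.15392390472839484 59.5326067507267
shift [0.0294 0.3582 0.1489] turn -0.03 az -178.1 rows 6.225052347857242 0.15826277751172796
```

>>> step_arm(
  series=[0.005, 0.06, 0, -0.03, 0.01, 0.12, 0, -0.03, 0.015, 0.18, 0, -0.03, 0.02, 0.24, 0, -0.03, 0.025, 0.3, 0, -0.03, 0.0294, 0.345, 0.01, -0.03, 0.0294, 0.3582, 0.04, -0.03, 0.0294, 0.3582, 0.07, -0.03],
)

```text
time: 14.35
tool_pos: [0.5334, 0.2345, 0.1243]
tcp_rot: [0.103, -3.135, 0.002]
wrist_force: [-0.8, -0.2, -1.4]
width: 0.148
grip_force: 59.7
```

>>> step_arm(
  series=[0, 0, 0.04, 0, 0, 0, 0.065, 0, 0, 0, 0.078, 0, 0, 0, 0.078, 0, 0, 0, 0.078, 0],
)

```text
time: 14.98
tool_pos: [0.5357, 0.2335, 0.0501]
tcp_rot: [0.099, -3.139, 0.0]
wrist_force: [-0.0, 0.9, -1.5]
width: 0.153
grip_force: 59.9
```

>>> step_arm(
  series=[0, 0, 0.003, 0, 0, 0, 0.003, 0],
)

```text
time: 15.22
tool_pos: [0.5358, 0.2336, 0.0475]
tcp_rot: [0.099, -3.14, 0.0]
wrist_force: [1.0, -0.4, -2.2]
width: 0.153
grip_force: 59.9
```

>>> step_arm(
  series=[0, 0, 0, 0, 0, 0, 0, 0, 0, 0, 0, 0, 0, 0, -0.04, 0, 0, 0, -0.09, 0, 0, 0, -0.14, 0, 0, 0, -0.17, 0, 0, 0, -0.17, 0],
  gripper=0.28,
)

```text
time: 16.23
tool_pos: [0.5382, 0.2345, 0.2216]
tcp_rot: [-0.099, 3.133, 0.004]
wrist_force: [0.6, -0.1, -1.1]
width: 0.279
grip_force: 0.0
```

Run:
```python
from fit import *
p=shot('wrist'); 
for d in viewer.spot_point(p,'foot1_center')[:4]: print(d['point'],d['score'],at(p,d['point'],.053)[:2])
p=shot('scene'); m=silver(p); print(m.sum())
for X in [(.4629,-.1918),(.6024,-.2698)]:
    x,s=fitfoot(p,proj(p,[*X,.026]),m); print(x[:2],np.degrees(x[2])%180,s)
go(.4629,-.1918,.12,175.4)
```

```text
[305.7, 172.3] 0.88 [0.536  0.2883]
4088
[ 0.4627 -0.1924] 167.48679598581086 0.25
[ 0.5995 -0.2778] 12.202104203740586 0.2265734265734266
shift [ 0.0986 -0.4196  0.0966] turn 0.144 az -176.38 rows 7.067605733807067 0.7673843472806418
```

>>> step_arm(
  series=[0.014, -0.06, 0, 0.05, 0.028, -0.12, 0, 0.1, 0.042, -0.18, 0, 0.144, 0.056, -0.24, 0, 0.144, 0.07, -0.3, 0.02, 0.144, 0.084, -0.36, 0.05, 0.144, 0.0986, -0.4196, 0.08, 0.144, 0.0986, -0.4196, 0.0966, 0.144],
  gripper=0.6,
)

```text
time: 17.38
tool_pos: [0.4614, -0.1936, 0.1178]
tcp_rot: [-0.133, -3.135, -0.002]
wrist_force: [0.6, 0.5, -0.3]
width: 0.599
grip_force: 0.0
```

>>> step_arm(
  series=[0, 0, 0, 0, 0, 0, 0, 0],
)

```text
time: 17.62
tool_pos: [0.4638, -0.1906, 0.1205]
tcp_rot: [-0.126, -3.138, -0.001]
wrist_force: [0.1, 0.4, 0.5]
width: 0.604
grip_force: 0.0
```

Run:
```python
from fit import *
p=shot('wrist'); m=silver(p); save(p,'w6.png')
for X in [(.4629,-.1918),(.6024,-.2698)]:
    x,s=fitfoot(p,proj(p,[*X,.026]),m); print(x[:2],np.degrees(x[2])%180,s)
go(.4629,-.1918,.019,175.4)
```

```text
[ 0.4634 -0.1918] 173.3872499666427 0.9105621349338192
[ 0.612  -0.2607] 158.7530593238742 0.2473307865608776
shift [ 0.0015 -0.0013  0.1023] turn 0.0 az 175.43 rows 1.6372693652235697 0.0025061775140770904
```

>>> step_arm(
  series=[0.001, -0.001, 0.05, 0.015, 0.001, -0.001, 0.085, 0.015, 0.001, -0.001, 0.102, 0.015, 0.001, -0.001, 0.102, 0.015, 0.001, -0.001, 0.102, 0.015],
)

```text
time: 18.3
tool_pos: [0.4646, -0.1927, 0.0206]
tcp_rot: [0.149, 3.135, -0.002]
wrist_force: [-0.3, 0.4, 0.5]
width: 0.599
grip_force: 0.0
```

>>> step_arm(
  series=[0, 0, 0, 0, 0, 0, 0, 0, 0, 0, 0, 0, 0, 0, 0, 0, 0, 0, -0.05, 0, 0, 0, -0.11, 0, 0, 0, -0.17, 0, 0, 0, -0.18, 0],
  gripper=0,
)

```text
time: 19.3
tool_pos: [0.4658, -0.1937, 0.2043]
tcp_rot: [0.15, 3.129, -0.006]
wrist_force: [0.2, -0.3, -1.9]
width: 0.155
grip_force: 58.9
```

>>> step_arm(
  series=[0, 0, 0, 0, 0, 0, 0, 0],
)

```text
time: 19.55
tool_pos: [0.4612, -0.1915, 0.1962]
tcp_rot: [-0.15, -3.133, -0.003]
wrist_force: [0.2, -0.2, -2.8]
width: 0.156
grip_force: 58.9
```

Run:
```python
from fit import *
go(.5388,.1781,.049,183.6)
p=shot('side'); m=silver(p); save(p,'s2.png')
for d in viewer.spot_point(p,'foot1_center')[:4]: print(d['point'],d['score'],at(p,d['point'],.026)[:2])
x,s=fitfoot(p,proj(p,[.6024,-.2698,.026]),m); print(x[:2],np.degrees(x[2])%180,s)
```

```text
shift [-0.0425  0.375   0.1477] turn -0.159 az 174.51 rows 6.484755112585435 0.8486639103923621
[218.5, 144.2] 0.47 [0.5598 0.3623]
[ 0.6021 -0.2691] 162.70889336744293 0.8791855203619909
```

>>> step_arm(
  series=[-0.007, 0.06, 0, -0.05, -0.014, 0.12, 0, -0.1, -0.021, 0.18, 0, -0.159, -0.028, 0.24, 0, -0.159, -0.035, 0.3, 0, -0.159, -0.0425, 0.36, 0.01, -0.159, -0.0425, 0.375, 0.04, -0.159, -0.0425, 0.375, 0.07, -0.159],
)

```text
time: 20.65
tool_pos: [0.5404, 0.1787, 0.1265]
tcp_rot: [0.104, -3.138, 0.0]
wrist_force: [-0.4, 0.2, -2.6]
width: 0.154
grip_force: 59.2
```

>>> step_arm(
  series=[0, 0, 0.04, 0, 0, 0, 0.065, 0, 0, 0, 0.076, 0, 0, 0, 0.076, 0, 0, 0, 0.076, 0],
)

```text
time: 21.28
tool_pos: [0.5422, 0.1772, 0.054]
tcp_rot: [-0.099, 3.138, 0.001]
wrist_force: [-0.3, 0.2, -1.2]
width: 0.154
grip_force: 59.2
```

>>> step_arm(
  series=[0.002, 0, 0.006, 0, 0.002, 0, 0.006, 0],
)

```text
time: 21.52
tool_pos: [0.5392, 0.1769, 0.0473]
tcp_rot: [-0.099, 3.139, 0.0]
wrist_force: [0.8, 0.1, -1.4]
width: 0.153
grip_force: 59.4
```

>>> step_arm(
  series=[0, 0, 0, 0, 0, 0, 0, 0, 0, 0, 0, 0, 0, 0, -0.04, 0, 0, 0, -0.09, 0, 0, 0, -0.14, 0, 0, 0, -0.17, 0, 0, 0, -0.17, 0],
  gripper=0.28,
)

```text
time: 22.52
tool_pos: [0.5414, 0.1775, 0.2209]
tcp_rot: [-0.099, 3.133, 0.003]
wrist_force: [0.5, -0.1, 0.0]
width: 0.282
grip_force: 0.0
```

Run:
```python
from fit import *
p=shot('wrist'); save(p,'w7.png')
for d in viewer.spot_point(p,'foot1_center')[:4]: print(d['point'],d['score'],at(p,d['point'],.053)[:2])
go(.6024,-.2695,.12,162.2)
```

```text
[358.9, 169.1] 0.67 [0.5308 0.2918]
shift [-0.0353 -0.4493  0.0966] turn 0.374 az -176.38 rows 7.37535653580782 1.999113640068805
```

View pics/w7.png

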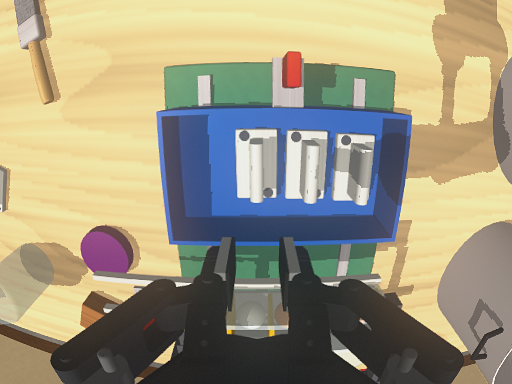

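Three feet now stand side by side in the tub at (257,163), (307,166) and (354,167), with the left slot free. Going for the last foot, staying high past the jar.

>>> step_arm(
  series=[-0.005, -0.06, 0, 0.06, -0.01, -0.12, 0, 0.12, -0.015, -0.18, 0, 0.2, -0.02, -0.24, 0, 0.28, -0.025, -0.3, 0, 0.374, -0.03, -0.36, 0.01, 0.374, -0.035, -0.42, 0.03, 0.374, -0.0353, -0.4493, 0.06, 0.374],
  gripper=0.6,
)

```text
time: 23.62
tool_pos: [0.6023, -0.2724, 0.1547]
tcp_rot: [-0.49, -3.102, 0.0]
wrist_force: [0.4, 0.5, 0.0]
width: 0.602
grip_force: 0.0
```

>>> step_arm(
  series=[0, 0, 0.036, 0, 0, 0, 0.036, 0, 0, 0, 0.036, 0],
)

```text
time: 24.0
tool_pos: [0.6025, -0.2688, 0.1205]
tcp_rot: [-0.485, -3.103, -0.001]
wrist_force: [0.6, 0.3, 0.4]
width: 0.6
grip_force: 0.0
```

Run:
```python
from fit import *
p=shot('wrist'); m=silver(p)
x,s=fitfoot(p,proj(p,[.6024,-.2698,.026]),m); print(x[:2],np.degrees(x[2])%180,s)
go(*x[:2],.019,np.degrees(x[2])%180)
```

```text
[ 0.6011 -0.2695] 161.08765050996618 0.9586508232535834
shift [ 0.0022 -0.0011  0.1029] turn 0.02 az 162.23 rows 1.646699485648456 0.10693408206871677
```

>>> step_arm(
  series=[0.002, -0.001, 0.05, 0.01, 0.002, -0.001, 0.085, 0.01, 0.002, -0.001, 0.103, 0.01, 0.002, -0.001, 0.103, 0.01, 0.002, -0.001, 0.103, 0.01],
)

```text
time: 24.68
tool_pos: [0.6023, -0.2704, 0.0202]
tcp_rot: [0.501, 3.098, -0.002]
wrist_force: [-0.2, -0.5, 0.5]
width: 0.602
grip_force: 0.0
```

>>> step_arm(
  series=[0, 0, 0, 0, 0, 0, 0, 0, 0, 0, 0, 0, 0, 0, 0, 0, 0, 0, -0.05, 0, 0, 0, -0.11, 0, 0, 0, -0.17, 0, 0, 0, -0.18, 0],
  gripper=0,
)

```text
time: 25.68
tool_pos: [0.6034, -0.2711, 0.2042]
tcp_rot: [0.5, 3.092, -0.005]
wrist_force: [0.9, -1.0, -1.3]
width: 0.153
grip_force: 60.0
```

>>> step_arm(
  series=[0, 0, 0, 0, 0, 0, 0, 0],
)

```text
time: 25.92
tool_pos: [0.5987, -0.2688, 0.1946]
tcp_rot: [-0.501, -3.096, -0.003]
wrist_force: [0.2, 0.4, -2.0]
width: 0.155
grip_force: 60.0
```

Run:
```python
from fit import *
go(.5423,.1222,.049,183.6)
```

```text
shift [0.1761 0.3532 0.1468] turn -0.384 az 161.62 rows 6.736798194399212 2.051607003645998
```

>>> step_arm(
  series=[0.026, 0.05, 0, -0.06, 0.052, 0.1, 0, -0.15, 0.078, 0.155, 0, -0.24, 0.104, 0.21, 0, -0.32, 0.13, 0.26, 0, -0.384, 0.155, 0.31, 0.0, -0.384, 0.1761, 0.3532, 0.02, -0.384, 0.1761, 0.3532, 0.06, -0.384],
)

```text
time: 26.92
tool_pos: [0.5443, 0.1245, 0.1368]
tcp_rot: [-0.106, 3.139, 0.002]
wrist_force: [0.7, -0.8, -2.0]
width: 0.149
grip_force: 60.0
```

>>> step_arm(
  series=[0, 0, 0.04, 0, 0, 0, 0.065, 0, 0, 0, 0.086, 0, 0, 0, 0.086, 0, 0, 0, 0.086, 0],
)

```text
time: 27.55
tool_pos: [0.5436, 0.1208, 0.0507]
tcp_rot: [0.099, -3.137, 0.001]
wrist_force: [-0.5, 0.5, -1.7]
width: 0.152
grip_force: 61.1
```

>>> step_arm(
  series=[0.002, 0.001, 0.003, 0, 0.002, 0.001, 0.003, 0],
)

```text
time: 27.8
tool_pos: [0.5424, 0.1219, 0.049]
tcp_rot: [0.099, -3.14, 0.0]
wrist_force: [0.7, -0.3, -1.7]
width: 0.153
grip_force: 61.0
```

>>> step_arm(
  series=[0, 0, 0, 0, 0, 0, 0, 0, 0, 0, 0, 0, 0, 0, -0.04, 0, 0, 0, -0.09, 0, 0, 0, -0.14, 0, 0, 0, -0.17, 0, 0, 0, -0.17, 0],
  gripper=0.28,
)

```text
time: 28.8
tool_pos: [0.5451, 0.1223, 0.2229]
tcp_rot: [-0.099, 3.133, 0.002]
wrist_force: [0.5, -0.2, -0.3]
width: 0.282
grip_force: 0.0
```

Run:
```python
from fit import *
p=shot('wrist'); save(p,'w8.png')
for l,z in dict(tub_floor=.027,tub_handle=.102).items():
    for d in viewer.spot_point(p,l)[:2]: print(l,d['point'],round(d['score'],2),at(p,d['point'],z)[:2])
go(.4335,.1995,.17,93.6)
```

```text
tub_floor [326.8, 164.2] 0.77 [0.5382 0.2055]
tub_floor [143.9, 247.3] 0.69 [ 0.6685 -0.0251]
tub_handle [349.6, 77.7] 0.94 [0.4396 0.1986]
shift [0.1031 0.0845 0.0477] turn 1.571 az -176.38 rows 2.2644839181494683 8.401872705565602
```

View pics/w8.png

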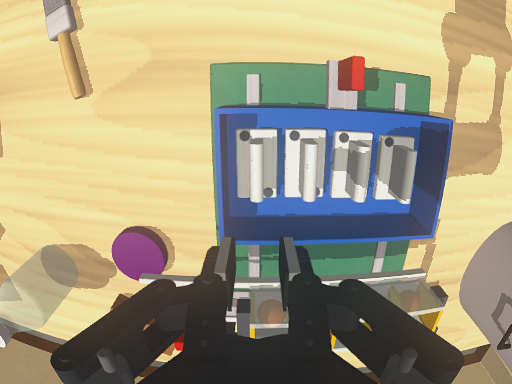

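All four feet are in the tub at (257,163), (306,165), (352,167) and (396,168). Now the tub handle, gripped across y with the camera facing the robot.

Run:
```python
from fit import *
p=shot('wrist'); go(.434,.1995,.15,183.6)
print(at(p,(350,62),.119), at(p,(343,60),.119),at(p,(362,60),.119),at(p,(340,88),.119))
```

```text
shift [0.1021 0.0845 0.0672] turn 0.0 az -176.38 rows 2.37821179523561 0.0018322337793917924
[0.424  0.1904 0.119 ] [0.4232 0.1843 0.119 ] [0.4206 0.2008 0.119 ] [0.447  0.1836 0.119 ]
```

>>> step_arm(
  series=[0.04, 0.035, 0.0, 0, 0.08, 0.065, 0.02, 0, 0.102, 0.082, 0.05, 0, 0.102, 0.082, 0.067, 0, 0.102, 0.082, 0.067, 0, 0.102, 0.082, 0.067, 0],
  gripper=0.6,
)

```text
time: 29.75
tool_pos: [0.4372, 0.197, 0.1525]
tcp_rot: [-0.098, 3.139, 0.0]
wrist_force: [0.4, -0.7, 0.1]
width: 0.595
grip_force: 0.0
```

Run:
```python
from fit import *
p=shot('wrist')
for d in viewer.spot_point(p,'tub_handle')[:2]: print(d['point'],round(d['score'],2),at(p,d['point'],.102)[:2])
h=cv2.cvtColor(p['image'],cv2.COLOR_RGB2HSV); m=((h[...,0]<8)|(h[...,0]>172))&(h[...,1]>150)&(h[...,2]>70)
n,l,st,c=cv2.connectedComponentsWithStats(m.astype(np.uint8))
for i in range(1,n):
    if st[i,4]>60:
        print(st[i],c[i]); q=cv2.boxPoints(cv2.minAreaRect(np.argwhere(l==i)[:,::-1].astype(np.float32))); print([at(p,u,.119)[:2] for u in q])
print(np.linalg.norm(0)); go(.4335,.197,.083,183.6)
cv2.imwrite('pics/w9.png',p['image'][100:300,150:370,::-1])
```

```text
[264.1, 214.2] 0.72 [0.4364 0.202 ]
[254 202  18  41 678] [262.8009 221.674 ]
[array([0.4499, 0.1957]), array([0.4209, 0.1947]), array([0.4206, 0.2053]), array([0.4496, 0.2069])]
0.0
shift [0.0041 0.     0.0701] turn -0.001 az -176.44 rows 1.1235895795870994 0.004130330097963742
```

View pics/w9.png

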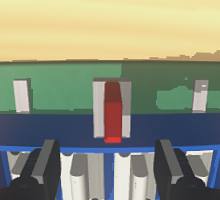

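>>> step_arm(
  series=[0.002, 0.0035, 0.035, 0, 0.002, 0.0035, 0.067, 0, 0.002, 0.0035, 0.067, 0],
)

```text
time: 30.22
tool_pos: [0.4322, 0.1996, 0.0834]
tcp_rot: [0.098, -3.136, 0.003]
wrist_force: [-0.4, -0.3, 0.0]
width: 0.598
grip_force: 0.0
```

>>> step_arm(
  series=[0, 0, 0, 0, 0, 0, 0, 0, 0, 0, 0, 0, 0, 0, 0, 0],
  gripper=0,
)

```text
time: 30.72
tool_pos: [0.4353, 0.2007, 0.087]
tcp_rot: [-0.1, 3.136, 0.0]
wrist_force: [1.2, -4.3, 6.2]
width: 0.13
grip_force: 59.8
```

>>> step_arm(
  series=[-0.015, 0, 0, 0, -0.03, 0, 0, 0, -0.045, 0, 0, 0, -0.06, 0, 0, 0, -0.075, 0, 0, 0, -0.09, 0, 0, 0, -0.1, 0, 0, 0, -0.1, 0, 0, 0],
)

```text
time: 31.72
tool_pos: [0.536, 0.2073, 0.087]
tcp_rot: [-0.099, 3.135, 0.001]
wrist_force: [3.0, -2.0, 5.5]
width: 0.133
grip_force: 60.6
```

>>> step_arm(
  series=[-0.006, 0, 0, 0, -0.012, 0, 0, 0, -0.016, 0, 0, 0, -0.019, 0, 0, 0, -0.019, 0, 0, 0],
)

```text
time: 32.35
tool_pos: [0.5493, 0.2082, 0.087]
tcp_rot: [0.099, -3.134, 0.001]
wrist_force: [-13.7, -3.1, 17.5]
width: 0.128
grip_force: 62.6
```

>>> step_arm(
  series=[-0.002, 0, 0, 0, -0.004, 0, 0, 0, -0.004, 0, 0, 0],
)

```text
time: 32.72
tool_pos: [0.5494, 0.2082, 0.0869]
tcp_rot: [0.099, -3.126, 0.002]
wrist_force: [-24.1, -2.9, 26.9]
width: 0.13
grip_force: 64.1
```

The force rises without motion, so the tub is at its stop. Releasing and lifting.

>>> step_arm(
  series=[0, 0, 0, 0, 0, 0, 0, 0, 0, 0, 0, 0, 0, 0, -0.03, 0, 0, 0, -0.08, 0, 0, 0, -0.13, 0, 0, 0, -0.15, 0, 0, 0, -0.15, 0],
  gripper=0.4,
)

```text
time: 33.72
tool_pos: [0.5574, 0.2087, 0.2363]
tcp_rot: [-0.099, 3.137, 0.001]
wrist_force: [-0.0, 0.6, -1.7]
width: 0.399
grip_force: 0.0
```

>>> step_arm(
  series=[0.0, -0.02, 0, 0.17, 0.0, -0.04, 0, 0.34, 0, -0.06, 0, 0.51, 0, -0.08, 0, 0.68, 0, -0.1, 0, 0.85, 0, -0.12, 0, 1.02, 0, -0.13, 0, 1.19, 0, -0.13, 0, 1.36],
)

```text
time: 34.72
tool_pos: [0.5628, 0.0776, 0.2312]
tcp_rot: [-1.903, -2.494, 0.006]
wrist_force: [0.4, 0.3, 0.1]
width: 0.399
grip_force: 0.0
```

>>> step_arm(
  series=[0, 0, 0, 0.1, 0, 0, 0, 0.211, 0, 0, 0, 0.211, 0, 0, 0, 0.211],
)

```text
time: 35.22
tool_pos: [0.5636, 0.0786, 0.2331]
tcp_rot: [-2.147, -2.291, 0.004]
wrist_force: [0.2, 0.0, 0.3]
width: 0.4
grip_force: 0.0
```

Run:
```python
from fit import *
for n in ['wrist','scene','side']:
    p=shot(n); save(p,n+'g.png')
    for l,z in dict(gate_handle=.181,tub_handle=.102).items():
        for d in viewer.spot_point(p,l)[:2]: print(n,l,d['point'],round(d['score'],2),at(p,d['point'],z)[:2])
go(.6646,.0727,.21,93.6)
```

```text
wrist gate_handle [388.9, 227.3] 0.69 [0.6669 0.073 ]
wrist tub_handle [249.6, 45.6] 0.68 [0.5485 0.2065]
wrist tub_handle [337.1, 60.7] 0.42 [0.6293 0.2005]
side gate_handle [272.0, 149.9] 0.79 [0.6497 0.0719]
side tub_handle [230.0, 150.9] 0.8 [0.5576 0.2124]
side tub_handle [284.3, 303.8] 0.23 [ 0.4875 -0.3911]
shift [-0.0123  0.0994  0.0252] turn 0.0 az 93.62 rows 1.6528733676802772 0.0020352349593431474
```

View pics/wristg.png

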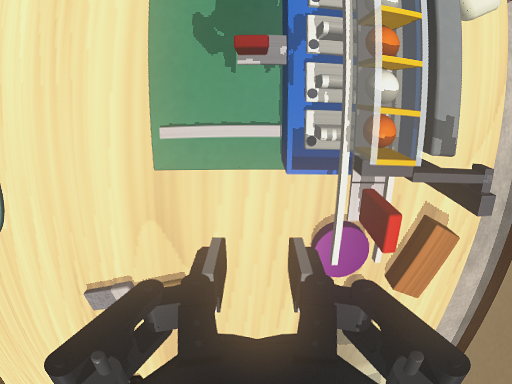

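The gate tab is at (383,222) beside the rail, balls at (380,130), (388,83) and (382,42), and the tub is home with its handle at (252,45). Moving over the gate tab.

>>> step_arm(
  series=[-0.006, 0.05, 0, 0, -0.0123, 0.0994, 0, 0, -0.0123, 0.0994, 0, 0, -0.0123, 0.0994, 0, 0],
  gripper=0.5,
)

```text
time: 36.17
tool_pos: [0.6639, 0.0727, 0.2344]
tcp_rot: [-2.15, -2.289, 0.002]
wrist_force: [0.3, 0.1, -0.5]
width: 0.5
grip_force: 0.0
```

Run:
```python
from fit import *
p=shot('wrist')
for d in viewer.spot_point(p,'gate_handle')[:2]: print(d['point'],round(d['score'],2),at(p,d['point'],.181)[:2])
h=cv2.cvtColor(p['image'],cv2.COLOR_RGB2HSV); m=((h[...,0]<8)|(h[...,0]>172))&(h[...,1]>150)&(h[...,2]>70)
n,l,st,c=cv2.connectedComponentsWithStats(m.astype(np.uint8))
for i in range(1,n):
    if st[i,4]>60:
        print(st[i],c[i]); q=cv2.boxPoints(cv2.minAreaRect(np.argwhere(l==i)[:,::-1].astype(np.float32))); print([at(p,u,.196)[:2] for u in q])
go(.6646,.0727,.163,93.6)
cv2.imwrite('pics/w10.png',p['image'][60:330,120:400,::-1])
```

```text
[259.2, 212.5] 0.8 [0.6656 0.0734]
[125  29  44  21 557] [143.1921  39.4291]
[array([0.5715, 0.1958]), array([0.6001, 0.1968]), array([0.6025, 0.1838]), array([0.5741, 0.1822])]
[248 198  17  42 671] [255.535  218.4262]
[array([0.6587, 0.0594]), array([0.6572, 0.0893]), array([0.6675, 0.09  ]), array([0.6697, 0.0602])]
shift [-0.0002  0.0011  0.0722] turn 0.0 az 93.62 rows 1.1551427993230068 0.002155192603809031
```

View pics/w10.png

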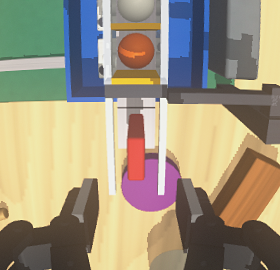

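Run:
```python
from fit import *
p=shot('wrist')
o1,d1=ray(p,(232,253)); 
# wristg pose: TCP shifted
T2=p['W'].copy(); s,T=pose(); T2[:3,3]+=np.array([.5636,.0786,.2331])-T[:3,3]
q=dict(p); q['W']=T2
for uv in [(335,263),(335,259)]:
    o2,d2=ray(q,uv); A=np.c_[d1,-d2]; t=np.linalg.lstsq(A,o2-o1,rcond=None)[0]; print(o1+t[0]*d1,o2+t[1]*d2)
print([at(p,(283,253),z) for z in (.11,.134,.15)])
```

```text
[0.6441 0.0115 0.1357] [0.6441 0.012  0.1353]
[0.6441 0.0112 0.1352] [0.6442 0.0151 0.1329]
[array([ 0.6955, -0.0003,  0.11  ]), array([0.6922, 0.0136, 0.134 ]), array([0.69  , 0.0229, 0.15  ])]
```

>>> step_arm(
  series=[0.001, 0.001, 0.04, 0, 0.001, 0.001, 0.071, 0, 0.001, 0.001, 0.071, 0, 0.001, 0.001, 0.071, 0],
)

```text
time: 36.83
tool_pos: [0.6658, 0.0739, 0.1657]
tcp_rot: [2.149, 2.29, 0.002]
wrist_force: [0.3, -0.4, 0.8]
width: 0.496
grip_force: 0.0
```

>>> step_arm(
  series=[0, 0, 0, 0, 0, 0, 0, 0, 0, 0, 0, 0, 0, 0, 0, 0, 0, 0, 0, 0],
  gripper=0,
)

```text
time: 37.45
tool_pos: [0.6629, 0.0736, 0.1664]
tcp_rot: [-2.148, -2.288, 0.006]
wrist_force: [-12.8, -1.7, 10.5]
width: 0.128
grip_force: 59.8
```

>>> step_arm(
  series=[0, -0.003, 0, 0, -0.01, -0.003, 0, 0, -0.025, -0.003, 0, 0, -0.04, -0.003, 0, 0, -0.055, -0.003, 0, 0, -0.07, -0.003, 0, 0, -0.08, -0.003, 0, 0, -0.08, -0.003, 0, 0],
)

```text
time: 38.45
tool_pos: [0.6682, -0.0079, 0.1665]
tcp_rot: [2.149, 2.288, 0.001]
wrist_force: [-2.2, -1.9, 7.6]
width: 0.128
grip_force: 59.6
```

>>> step_arm(
  series=[-0.006, 0, 0, 0, -0.01, 0, 0, 0, -0.01, 0, 0, 0, -0.01, 0, 0, 0],
)

```text
time: 38.95
tool_pos: [0.6688, -0.0168, 0.1665]
tcp_rot: [2.149, 2.289, 0.002]
wrist_force: [-2.6, 0.4, 5.8]
width: 0.128
grip_force: 59.6
```

Run:
```python
from fit import *
s,T=pose(); print(s['tool_pos'],s['wrist_force'])
p=shot('wrist')
for d in viewer.spot_point(p,'gate_handle')[:2]: print(d['point'],round(d['score'],2),at(p,d['point'],.181)[:2])
for k in '12345':
  pass
for d in viewer.spot_point(p,'ball1_center')[:8]: print(d['point'],round(d['score'],2),at(p,d['point'],.15)[:2])
save(p,'w11.png')
```

```text
[ 0.6688 -0.0168  0.1665] [-2.5555  0.3735  5.8484]
[258.4, 263.8] 0.89 [ 0.6697 -0.0162]
[142.1, 370.6] 0.55 [ 0.5914 -0.1209]
```

View pics/w11.png

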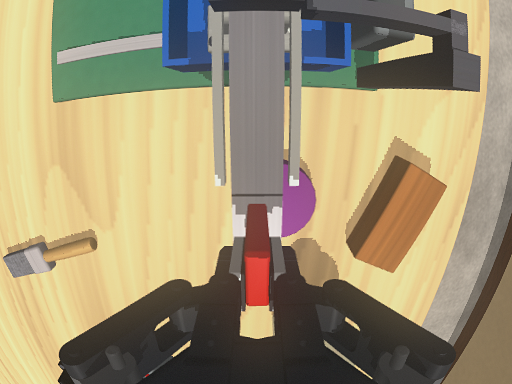

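The gate is about 90 mm open, with the tab at (258,263) still in the fingers. Pulling on to about 107 mm.

>>> step_arm(
  series=[-0.006, 0, 0, 0, -0.012, 0, 0, 0, -0.0165, 0, 0, 0, -0.0165, 0, 0, 0, -0.0165, 0, 0, 0, -0.0165, 0, 0, 0, -0.0165, 0, 0, 0],
)

```text
time: 39.98
tool_pos: [0.6699, -0.0334, 0.1665]
tcp_rot: [2.149, 2.289, 0.002]
wrist_force: [-2.2, 0.2, 7.6]
width: 0.13
grip_force: 59.6
```

Run:
```python
from fit import *
s,T=pose(); print(s['tool_pos'],s['wrist_force'])
ims=[]
for n,w in [('scene',(slice(195,300),slice(270,400))),('side',(slice(95,210),slice(180,310)))]:
    p=shot(n); ims.append(cv2.resize(p['image'][w][:,:,::-1],(520,420),interpolation=cv2.INTER_CUBIC)[:,:390])
    for d in viewer.spot_point(p,'ball1_center')[:6]: print(n,d['point'],round(d['score'],2))
    for d in viewer.spot_point(p,'gate_handle')[:1]: print(n,d['point'],round(d['score'],2),at(p,d['point'],.181))
cv2.imwrite('pics/balls.png',np.hstack(ims))
```

```text
[ 0.6699 -0.0334  0.1665] [-2.2177  0.2313  7.6124]
scene [354.5, 275.8] 0.44
scene [328.2, 254.8] 0.33
scene [256.1, 226.6] 0.98 [ 0.6703 -0.0296  0.181 ]
side [291.2, 169.1] 0.87 [ 0.6662 -0.0331  0.181 ]
```

View pics/balls.png

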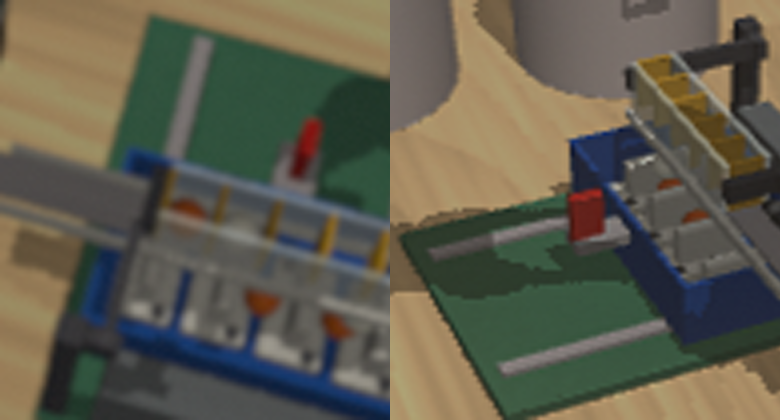

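Left crop: orange ball in cell 5 and a white one in cell 4 remain, while cells 1–3 are empty and two orange balls lie in the tub, with the white one most likely hidden behind a rib. The opening is 107 mm, so I'll shut the gate.

>>> step_arm(
  series=[0.015, 0, 0, 0, 0.03, 0, 0, 0, 0.045, 0, 0, 0, 0.06, 0, 0, 0, 0.075, 0, 0, 0, 0.088, 0, 0, 0, 0.1, 0, 0, 0, 0.1, 0, 0, 0],
)

```text
time: 41.28
tool_pos: [0.6633, 0.0679, 0.1665]
tcp_rot: [2.149, 2.291, 0.002]
wrist_force: [-3.3, 1.8, 7.3]
width: 0.128
grip_force: 59.7
```

>>> step_arm(
  series=[0.004, 0, 0, 0, 0.008, 0, 0, 0, 0.011, 0, 0, 0, 0.011, 0, 0, 0],
)

```text
time: 41.78
tool_pos: [0.6629, 0.0736, 0.1665]
tcp_rot: [2.146, 2.286, -0.006]
wrist_force: [-2.4, -11.4, 7.7]
width: 0.131
grip_force: 59.8
```

The gate is back at its start position against the stop, with 11 N on it. Releasing and heading to the timer.

>>> step_arm(
  series=[0, 0, 0, 0, 0, 0, 0, 0, 0, 0, 0, 0, 0, 0, -0.03, 0, 0, 0, -0.07, 0, 0, 0, -0.08, 0, -0.03, -0.02, -0.08, 0, -0.08, -0.04, -0.08, 0],
  gripper=0.4,
)

```text
time: 42.78
tool_pos: [0.6266, -0.0036, 0.243]
tcp_rot: [-2.146, -2.293, 0.001]
wrist_force: [0.5, -0.8, -0.3]
width: 0.4
grip_force: 0.0
```

>>> step_arm(
  series=[-0.05, -0.02, 0, 0, -0.1, -0.04, 0, 0, -0.155, -0.06, 0, 0, -0.21, -0.08, 0, 0, -0.265, -0.1, 0, 0, -0.32, -0.125, 0, 0, -0.36, -0.15, 0, 0, -0.36, -0.15, 0, 0],
)

```text
time: 43.78
tool_pos: [0.4982, -0.3755, 0.2425]
tcp_rot: [-2.154, -2.284, 0.001]
wrist_force: [-0.5, 0.1, -0.5]
width: 0.399
grip_force: 0.0
```

>>> step_arm(
  series=[0, 0, 0, 0, 0, 0, 0, 0],
)

```text
time: 44.02
tool_pos: [0.5008, -0.3717, 0.2435]
tcp_rot: [-2.148, -2.292, -0.001]
wrist_force: [-0.4, 0.4, -0.4]
width: 0.404
grip_force: 0.0
```

Run:
```python
from fit import *
s,T=pose(); print(s['tool_pos'],s['q'])
p=shot('wrist')
for l,z in [('dial_grip',.072),('timer',0.0)]:
  for d in viewer.spot_point(p,l)[:2]: print(l,d['point'],round(d['score'],2),at(p,d['point'],z)[:2])
u=proj(p,[.492,-.38,.072]).astype(int); print(u)
im=p['image']; y0=max(0,u[1]-75); x0=max(0,u[0]-75); print(x0,y0)
cv2.imwrite('pics/dial.png',cv2.resize(im[y0:y0+150,x0:x0+150,::-1],(600,600),interpolation=cv2.INTER_CUBIC))
```

```text
[ 0.5008 -0.3717  0.2435] [-0.6786  0.1609  1.7048  0.0004  1.2765 -0.7434]
timer [252.3, 165.1] 0.67 [ 0.4955 -0.3818]
[248 178]
173 103
```

View pics/dial.png

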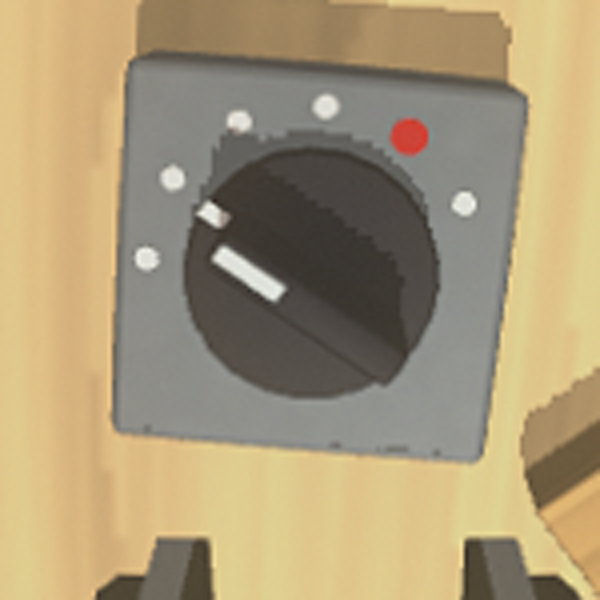

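The pointer sits at the second stop, near the white dot at crop (173,178). The red dot is the fifth stop at (410,137), so the dial needs three clicks, 90° clockwise.

Run:
```python
from fit import *
from scipy.optimize import least_squares
p=shot('wrist')
D=np.array([at(p,(173+x/4,103+y/4),.040)[:2] for x,y in [(147,258),(173,178),(239,121),(326,106),(410,137),(464,203)]])
f=lambda v:(np.c_[v[0]+v[2]*np.cos(v[3]-np.arange(6)*np.pi/6),v[1]+v[2]*np.sin(v[3]-np.arange(6)*np.pi/6)]-D).ravel()
r=least_squares(f,[.49,-.38,.05,np.pi]); c=r.x; print(c,abs(r.fun).max())
for x,y in [(212,215),(215,255),(280,297)]: print(at(p,(173+x/4,103+y/4),.084)[:2], np.degrees(np.arctan2(*(at(p,(173+x/4,103+y/4),.084)[:2]-c[:2])[::-1])))
az=np.degrees(c[3])-30; print('bar az',az)
go(c[0],c[1],.12,az-180+180-0)
go(c[0],c[1],.12,az-180)
```

```text
[ 0.4945 -0.38    0.0502  3.1178] 0.00018018721451035224
[ 0.4678 -0.355 ] 136.95096259181983
[ 0.469  -0.3657] 150.78811004299328
[ 0.4867 -0.3761] 153.6212287743749
bar az 148.63460203964104
shift [-0.0074 -0.0068  0.124 ] turn -0.959 az 93.7 rows 1.9913627932669655 5.12678954560495
shift [-0.0074 -0.0068  0.124 ] turn 2.183 az 93.7 rows 1.9913627932669655 11.673171168778971
```

>>> step_arm(
  series=[-0.004, -0.003, 0, -0.18, -0.0074, -0.0068, 0.03, -0.36, -0.0074, -0.0068, 0.06, -0.54, -0.0074, -0.0068, 0.09, -0.72, -0.0074, -0.0068, 0.12, -0.88, -0.0074, -0.0068, 0.124, -0.959, -0.0074, -0.0068, 0.124, -0.959, -0.0074, -0.0068, 0.124, -0.959],
)

```text
time: 45.22
tool_pos: [0.4946, -0.381, 0.1208]
tcp_rot: [0.852, 3.023, -0.001]
wrist_force: [0.2, 0.1, -0.7]
width: 0.402
grip_force: 0.0
```

Run:
```python
from fit import *
p=shot('wrist');go(.4945,-.38,.056,148.6)
for d in viewer.spot_point(p,'dial_grip')[:2]: print(d['point'],round(d['score'],2),at(p,d['point'],.072)[:2])
```

```text
shift [0.0008 0.0009 0.065 ] turn -0.001 az 148.52 rows 1.0400216728284082 0.007729724087832813
[258.9, 213.3] 0.97 [ 0.4937 -0.3788]
```

>>> step_arm(
  series=[0.001, 0.001, 0.035, 0, 0.001, 0.001, 0.064, 0, 0.001, 0.001, 0.064, 0, 0.001, 0.001, 0.064, 0],
)

```text
time: 45.82
tool_pos: [0.4944, -0.3802, 0.0574]
tcp_rot: [0.851, 3.022, -0.001]
wrist_force: [0.7, -0.5, -0.1]
width: 0.402
grip_force: 0.0
```

>>> step_arm(
  series=[0, 0, 0, 0, 0, 0, 0, 0, 0, 0, 0, 0, 0, 0, 0, 0],
  gripper=0,
  newtons=40,
)

```text
time: 46.32
tool_pos: [0.4951, -0.38, 0.0581]
tcp_rot: [0.85, 3.021, -0.001]
wrist_force: [2.1, 2.8, 5.2]
width: 0.131
grip_force: 41.1
```

>>> step_arm(
  series=[0, 0, 0, 0.08, 0, 0, 0, 0.16, 0, 0, 0, 0.24, 0, 0, 0, 0.32, 0, 0, 0, 0.4, 0, 0, 0, 0.48, 0, 0, 0, 0.524, 0, 0, 0, 0.524],
)

```text
time: 47.32
tool_pos: [0.4944, -0.3806, 0.0581]
tcp_rot: [1.604, 2.698, -0.002]
wrist_force: [-0.6, 0.6, 6.9]
width: 0.13
grip_force: 41.2
```

>>> step_arm(
  series=[0, 0, 0, 0.08, 0, 0, 0, 0.16, 0, 0, 0, 0.24, 0, 0, 0, 0.32, 0, 0, 0, 0.4, 0, 0, 0, 0.48, 0, 0, 0, 0.524, 0, 0, 0, 0.524],
)

```text
time: 48.32
tool_pos: [0.4935, -0.3808, 0.0581]
tcp_rot: [2.249, 2.191, -0.003]
wrist_force: [-4.3, -0.0, 8.9]
width: 0.132
grip_force: 41.4
```

>>> step_arm(
  series=[0, 0, 0, 0.08, 0, 0, 0, 0.16, 0, 0, 0, 0.24, 0, 0, 0, 0.32, 0, 0, 0, 0.4, 0, 0, 0, 0.48, 0, 0, 0, 0.524, 0, 0, 0, 0.524],
)

```text
time: 49.32
tool_pos: [0.4925, -0.3805, 0.0581]
tcp_rot: [2.741, 1.535, -0.004]
wrist_force: [-5.9, 0.2, 10.5]
width: 0.135
grip_force: 41.7
```

>>> step_arm(
  series=[0, 0, 0, 0, 0, 0, 0, 0, 0, 0, 0, 0, 0, 0, -0.03, 0, 0, 0, -0.08, 0, 0, 0, -0.14, 0, 0, 0, -0.18, 0, 0, 0, -0.18, 0],
  gripper=0.4,
)

```text
time: 50.32
tool_pos: [0.496, -0.3813, 0.2414]
tcp_rot: [2.733, 1.531, 0.005]
wrist_force: [-0.2, -0.7, -0.3]
width: 0.4
grip_force: 0.0
```

>>> step_arm(
  series=[-0.03, 0, 0, 0, -0.03, 0, 0, 0, -0.03, 0, 0, 0],
)

```text
time: 50.7
tool_pos: [0.4775, -0.4044, 0.2344]
tcp_rot: [-2.739, -1.533, 0.0]
wrist_force: [0.3, 0.8, -0.2]
width: 0.398
grip_force: 0.0
```

Run:
```python
from fit import *
p=shot('wrist'); u=proj(p,[.4945,-.38,.072]).astype(int); im=p['image']
y0=max(0,u[1]-60); x0=max(0,u[0]-60)
A=cv2.resize(im[y0:y0+120,x0:x0+120,::-1],(390,390),interpolation=cv2.INTER_CUBIC)
q=shot('scene')
for n in ('tub_handle','gate_handle'):
    for d in viewer.spot_point(q,n)[:1]: print(n,at(q,d['point'],.102 if n[0]=='t' else .181))
B=cv2.resize(q['image'][195:295,280:400,::-1],(400,390),interpolation=cv2.INTER_CUBIC)
cv2.imwrite('pics/end.png',np.hstack([A,B]))
s,T=pose(); print(s['time'],s['tool_pos'],s['tcp_rot'])
```

```text
tub_handle [0.5464 0.2025 0.102 ]
gate_handle [0.6601 0.0812 0.181 ]
50.9 [ 0.4781 -0.4044  0.2355] [-2.74   -1.5352  0.0001]
```

View pics/end.png

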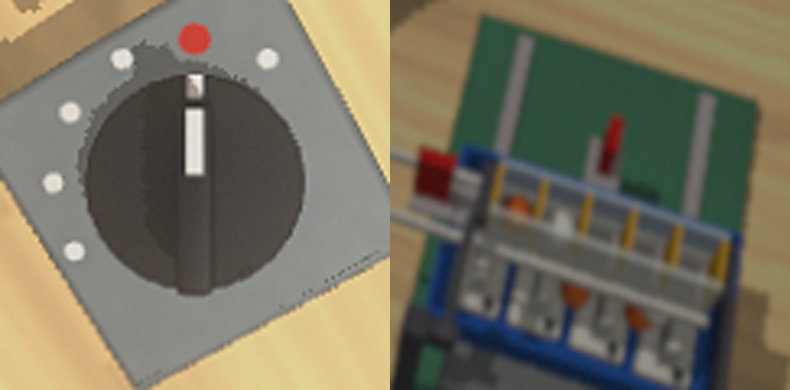

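The pointer rests exactly at the red dot (crop 195,40), the gate is shut with balls 4 and 5 in the hopper, and the tub is home. Handing in.

```bash
python3 -c "
from workcell import job
print(job.finish_job())"
```

```text
the job is handed in; nothing more can be done
None
```

I handed the job in at about 51 s of the 210 s allowed: all four feet are in the tub, the tub is home, the gate is shut with balls 4 and 5 still in the hopper, and the dial rests at the red dot; I saw balls 1 and 3 in the tub but not ball 2 (its cell is empty), and the hand-in returned no verdict.

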